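Refill the bushing box

TASK

Turn the knob on the wooden parts box clockwise to free its sliding lid and push the lid back to its stop. Then take the metal scoop by its handle, pour all seven steel bushings out of it into the open bay of the box, and stand the empty scoop upright on the bench again. Leave the lid open and do not disturb the tape measure or the flat wood offcut.

Things in the scene. Friction and masses are not known exactly. Their poses are not given: they have to be found in the camera images.
- parts_box: plywood box fixed to the bench, 240 mm long (x), 124 mm wide (y), 71 mm high; origin at the centre of its underside, z up. Front (-x) half: a bay, x -105 to 0, y -50 to 50 mm inside; rear (+x) half: a solid deck, top at z 56. A lid slides along x in grooves; lips over the grooves leave 98 mm free. A bracket on the left wall (x 9 to 49, y 62 to 88 mm, top z 71) carries the locking knob.
- bay (a point): centre of the bay's floor: parts_box (-58, 0, 8) mm. With the lid fully back the free opening above spans box x -105 to -4, y -49 to 49 mm; its rim is at z 71 mm. A wall with studs stands to the right of the bench (-y): when pouring, end with the wrist leaning away from it
- lock (a joint): angle of the locking knob about its vertical axis: 0 locked (a steel pawl stands behind the lid's batten), growing clockwise seen from above to 1.57 at its end stop; from about 0.8 the pawl is clear of the lid. Starts at 0 to 0.15. Stiff, about 0.12 N m, and stays where it is left.
- knob_grip (a point): middle of the knob's black wing grip, on its axis: parts_box (29, 66, 107) mm. The wing is 36 mm long, 11 mm thick, z 95 to 119 mm. The point turns with the knob; at lock 0 its axes are parallel to the box's. The wing's length lies 0.3 rad anticlockwise (from above) from the point's x axis. Below it a disc 32 mm across, z 90 to 95. Carry the scoop clear over it.
- lid: loose plywood lid, 114 (x) by 108 (y) by 8 mm, 0.15 kg, held down by the grooves' lips; origin at the centre of its underside: parts_box (-56, 0, 56) mm shut, about (+52, 0, 56) when back (+x) at its stop. Slides with a push of 1 to 2 N. On it a batten across y, 92 mm long, lid x 37 to 49, z 8 to 24 mm: push it on its front (-x) face.
- lid_push (a point): middle of the front face of the lid's batten: lid (37, 0, 16) mm
- scoop: loose aluminium scoop, about 0.22 kg: round cup, 70 mm across the foot, 92 mm across the rim, 48 mm high, wall 3 mm; origin at the centre of its underside, z up; the handle points to its -x. It can be poured to either side by rolling it about the handle's axis; the bushings all run out only when it is rolled well past 90 degrees (105 to 120).
- scoop_grip (a point): where to hold the handle: on its axis, scoop (-110, 0, 66) mm. The handle is a level round bar 16 mm thick, scoop x -58 to -143, axis at z 66. Being round it can be held with the tool leaning to either side: lean about 40 degrees one way at the grasp and end the pour leaning the other way.
- scoop_mouth (a point): centre of the scoop's mouth: scoop (0, 0, 48) mm. Rolled 110 degrees about the handle's axis, the lowest point of the rim is about 37 mm below that axis and 33 mm to the side the foot has gone to
- bush1: steel bushing, a cylinder 14 mm in diameter and 16 mm long, 15 g; origin at its centre. One of seven alike that lie in the scoop at the start
- bush2: steel bushing, a cylinder 14 mm in diameter and 16 mm long, 15 g; origin at its centre. One of seven alike that lie in the scoop at the start
- bush3: steel bushing, a cylinder 14 mm in diameter and 16 mm long, 15 g; origin at its centre. One of seven alike that lie in the scoop at the start
- bush4: steel bushing, a cylinder 14 mm in diameter and 16 mm long, 15 g; origin at its centre. One of seven alike that lie in the scoop at the start
- bush5: steel bushing, a cylinder 14 mm in diameter and 16 mm long, 15 g; origin at its centre. One of seven alike that lie in the scoop at the start
- bush6: steel bushing, a cylinder 14 mm in diameter and 16 mm long, 15 g; origin at its centre. One of seven alike that lie in the scoop at the start
- bush7: steel bushing, a cylinder 14 mm in diameter and 16 mm long, 15 g; origin at its centre. One of seven alike that lie in the scoop at the start
- tape_measure: tape measure, 33 x 85 x 70 mm, a bystander; origin at the centre of its underside
- offcut_4: flat wood offcut, 50 x 75 x 18 mm, a bystander; origin at the centre of its underside

How it is judged:
By the outcome, as a careful person would: the job done as asked, in the order asked, and still so for the second after the job is handed in, with the robot touching nothing.
It also fails if it takes over 67 s, if anything falls off the work surface, if the arm or the gripper's body presses on something with over 40 N, if the wrist force passes 120 N, or if a joint passes its speed limit or range.

ROBOT

A 6-joint arm with a two-finger parallel gripper is mounted at the origin on a cart in front of the work surface, level with it; the furniture and walls round the work are solid. World frame = base frame: x ahead of the robot, y to its left, z up, the work surface at z = 0. Lengths are in m, angles in rad, forces in N, time in s.
With the tool pointing down it reaches from about 0.35 to 0.725 m from the base axis. Payload 6 kg.
Tool frame: the origin (TCP) lies on the centre line of the jaws, within the pads' length; the fingertips stand 11 mm ahead of it and the grasp point (between the pads) lies 8 mm behind it (tips_ahead is the z of the fingertips in the tool frame, in m); z points along the fingers, y is the line along which they close (so a half turn about z gives the same grasp; the last joint's range is limited). The gripper opens to 85 mm and grips with 20 to 120 N. Pads are 22 mm wide; open, the fingers measure 114 mm over their backs; the gripper's body (76 mm by 85 mm) begins 54 mm behind the grasp point. The pads swing forward as they close: fully open they stand 13 mm farther back than shut.
Start: joints at [1.647, 0.04, 0.085, 0, -1.615, -0.334], TCP at [0.153, 0.58, 0.242] pointing down, gripper open.
Joint ranges: [-2.56, 2.56], [-1.29, 2.01], [-1.08, 1.49], [-3.29, 1.98], [-2.81, -0.18], [-2.99, 2.99]. Speed limits (rad/s): [2.57, 2.57, 3.01, 3.14, 3.14, 3.14].

INTERFACE

Orientations are given as a rotation vector (axis times angle).
In Python, from station import state, camera, hand_in, tips_ahead gives the robot as it stands.
- The arm moves only by the tool drive_tool, never from a script. Its argument "targets" is a list of rows, each an object with "xyz": the shift along the tool's x, y, z in m, a list of three; "rot": the turn, a rotation vector about the tool's x, y, z in rad, a list of three. In form: [{"xyz": [tx, ty, tz], "rot": [wx, wy, wz]}, ...]. A call has exactly 8 rows; each row is the pose to reach, as a shift and turn from the pose commanded when the call began, along the tool's axes at that moment; what a row does not reach only later rows make up. A row lasts 1/10 s, in which the tool goes at most 50 mm and 8.59 degrees, less where a joint would pass 70% of its speed; a pose out of reach is approached as far as the arm can. A call with a gripper value outside its range is refused whole. "claw" is the opening, from 0 (shut) to 1 (fully open), set as the call begins (left out, the last holds). The fingers move at their own pace and stop on an object; "grip_force" is the grip in N (left out, the last holds). Time passes only in rows, so rows that repeat a pose let the fingers close, or fill a call up. It gives the time, the measured TCP pose, the force, the opening and the grip force at its end, in the units of the state.
- state(): the state, without advancing time (a new reading comes with each control period).
- camera(name): name is "scene" or "top" or "wrist"; returns a dict with "img" (400x640x3 uint8, blue, green, red), "K" (3x3 intrinsics, pixels), "R" (3x3) and "t" (3): a world point X has camera coordinates R X + t; the wrist camera has in their place "tool_from_camera" (4x4, takes a point from camera to tool coordinates, whose origin is the TCP and whose axes are the flange's). Camera axes: x right, y down, z forward; pixel columns grow to the right and rows downward; lengths in m; the calibration is good to about 2 mm. A picture is of the moment at which its call begins: read the wrist's pose just before it. There is no depth.
- hand_in(): hands the job in; it is judged then, once.
The state is a dict: "time_s": time; "q": joint angles; "joint_vel": joint speeds; "joint_torque": joint torques, N m; "tool_pos": TCP position; "tool_rot": TCP orientation; "contact_force": force on the tool from outside, world axes, zero at the start; "ft_torque": the same for the moment, N m; "opening": finger opening in m; "finger_force": force on a finger pad.
Only numpy, scipy, OpenCV 4.12 (cv2) and the standard library are available. Lean on these libraries where they do the work, as an engineer would, in place of code of your own. Each camera call takes 0.05 s, during which the arm holds its last target. There are 200 camera calls.

## Working session

There is one attempt and no reset: what is moved stays moved. The work goes in short steps, Python scripts to look and compute and a tool call to move; the robot and the scene stay as the last step left them, time stands still between calls to the robot, and variables do not carry over. Pictures are saved under pics/ and viewed, at most 10 in all, crops included, and the job is handed in when it is done.

Besides the shell and the picture viewer there is one more tool, called after "Request:" by a JSON object that holds its "method" and its "body". drive_tool: Moves the arm, as the interface text tells. Its arguments: {"type":"object","properties":{"targets":{"type":"array","items":{"type":"object","properties":{"xyz":{"type":"array","items":{"type":"number"}},"rot":{"type":"array","items":{"type":"number"}}}}},"claw":{"type":"number"},"grip_force":{"type":"number"}},"required":["targets"]}

```bash
mkdir -p pics; ls; python3 - <<'E'
from station import state,camera,tips_ahead
import cv2,numpy as np
s=state();print(s,tips_ahead)
for n in ["scene","top"]:
    c=camera(n);cv2.imwrite(f"pics/{n}0.png",c["img"]);np.savez(f"pics/{n}0.npz",K=c["K"],R=c["R"],t=c["t"]);print(n,c["K"].tolist(),c["R"].tolist(),c["t"])
c=camera("wrist");print(c["K"],c["tool_from_camera"])
E
```

```text
pics
{'time_s': 0.0, 'q': array([ 1.64670084e+00,  4.08209662e-02,  8.38137707e-02, -4.59750494e-04,
       -1.61549737e+00, -3.33694788e-01]), 'joint_vel': array([ 0.00103368, -0.00115137, -0.00175201, -0.00090664, -0.00016324,
        0.00096916]), 'joint_torque': array([-7.86148685e-04, -3.68207717e+01,  3.47407079e+01,  6.93203062e+00,
       -5.58579981e-03,  1.37513484e-05]), 'tool_pos': array([0.15281111, 0.57989816, 0.24127606]), 'tool_rot': array([ 3.11378439e+00, -4.03557313e-01, -1.60608350e-04]), 'contact_force': array([-0.15855026,  0.64425067,  0.11982043]), 'ft_torque': array([-0.01437632, -0.05131462, -0.02017164]), 'finger_force': 0.0, 'opening': 0.08554198569361329} 0.011
scene [[513.4397217541463, 0.0, 324.00322566525796], [0.0, 513.4397217541463, 204.67258301107015], [0.0, 0.0, 1.0]] [[0.6646442654835399, -0.7471597718246314, 0.0005250969534547268], [-0.6019699469069529, -0.5359050823356861, -0.5919779774177598], [0.4425835326587356, 0.3931386753980665, -0.8059539679941822]] [-0.34357848  0.36597545  1.12558499]
top [[371.2500310954353, 0.0, 310.9074222914193], [0.0, 371.2500310954353, 197.75660150574623], [0.0, 0.0, 1.0]] [[0.024279429071914008, -0.9994398554484625, 0.02303225271436126], [-0.9979872731975493, -0.02558135601486721, -0.05802582838840566], [0.058582521793295934, -0.021577061097306928, -0.9980493567828903]] [-0.02025764  0.49086101  0.91318878]
[[326.17036646   0.         325.27036262]
 [  0.         326.17036646 203.0415459 ]
 [  0.           0.           1.        ]] [[ 8.73912514e-04 -9.65573416e-01 -2.60129225e-01  6.55954476e-02]
 [ 9.99999123e-01  5.85026688e-04  1.18796929e-03 -4.29589562e-04]
 [-9.94889024e-04 -2.60130035e-01  9.65573081e-01 -1.31469981e-01]
 [ 0.00000000e+00  0.00000000e+00  0.00000000e+00  1.00000000e+00]]
```

View pics/top0.png

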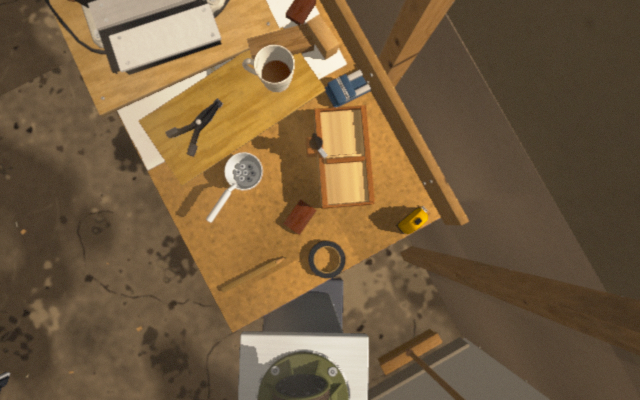

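View pics/scene0.png

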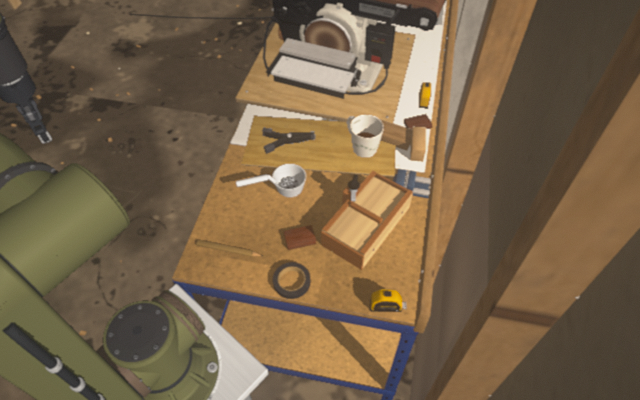

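The top view shows the box at about (318-372, 107-207), knob at (317,143), scoop cup at (243,171) with its handle to (213,218), offcut at (300,217) and tape at (414,221). In the scene view the box is at (320-412, 170-265), scoop cup at (289,180) and handle end at (238,184). I'll enlarge both.

```bash
python3 - <<'E'
import cv2,numpy as np
a=cv2.imread("pics/top0.png")[95:235,195:385];b=cv2.imread("pics/scene0.png")[155:275,230:420]
cv2.imwrite("pics/c1.png",cv2.resize(a,None,fx=4.2,fy=4.2,interpolation=cv2.INTER_CUBIC))
cv2.imwrite("pics/c2.png",cv2.resize(b,None,fx=4.2,fy=4.2,interpolation=cv2.INTER_CUBIC))
E
```

```text
(no output)
```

View pics/c1.png

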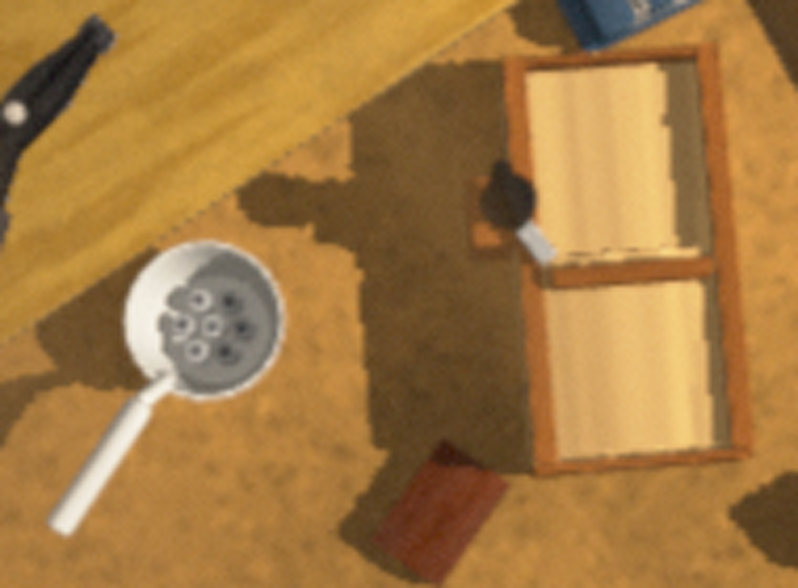

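View pics/c2.png

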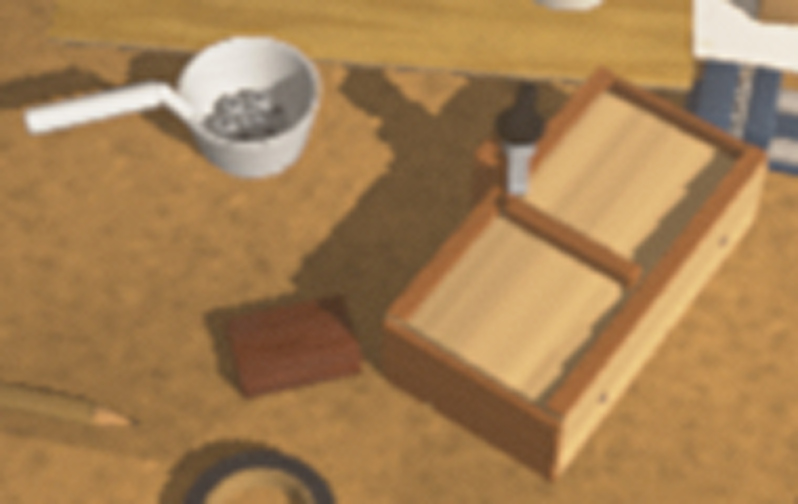

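The crops give the box rim corners, the knob (wing at ~(508,190) in c1), the scoop's rim centre at ~(204,320) and its handle end at ~(62,530). I'll fit poses from both views.

```bash
cat > h.py <<'E'
import numpy as np
from scipy.optimize import least_squares
from scipy.spatial.transform import Rotation as Ro
C={n:dict(np.load(f"pics/{n}0.npz")) for n in("top","scene")}
OFF={"top":(195,95),"scene":(230,155)}
def proj(c,X):
    p=c["K"]@(c["R"]@np.asarray(X)+c["t"]); return p[:2]/p[2]
def px(n,uv): return np.array(uv)/4.2+np.array(OFF[n])-0.4
def T(p,X): # p=x,y,yaw,z ; X mm
    c,s=np.cos(p[2]),np.sin(p[2]);X=np.array(X)/1e3
    return np.array([p[0]+c*X[0]-s*X[1],p[1]+s*X[0]+c*X[1],p[3]+X[2]])
def fit(obs,p0):
    f=lambda p:np.concatenate([proj(C[n],T(p,X))-px(n,uv) for n,X,uv in obs])
    r=least_squares(f,p0);return r.x,np.abs(r.fun).max()
E
python3 - <<'E'
from h import *
o=[("top",(-120,62,71),(536,474)),("top",(-120,-62,71),(750,456)),("top",(120,-62,71),(716,46)),("top",(120,62,71),(505,60)),
("scene",(-120,62,71),(387,322)),("scene",(-120,-62,71),(553,418)),("scene",(-120,-62,0),(553,476)),("scene",(120,-62,71),(766,155)),("scene",(120,62,71),(603,70))]
b,e=fit(o,[.5,-.1,0,0]);print("box",b.round(4),e)
k=lambda n,X:((proj(C[n],T(b,X))+.4-np.array(OFF[n]))*4.2).round()
for n in("top","scene"):print(n,"knob",k(n,(29,66,119)),"batten front top",k(n,(-19,0,80)))
o=[("top",(-143,0,66),(62,528)),("top",(-60,0,66),(145,397)),("top",(0,0,48),(204,320)),
("scene",(-143,0,66),(27,122)),("scene",(-60,0,66),(168,94)),("scene",(0,0,48),(248,93))]
s,e=fit(o,[.5,.2,1,0]);print("scoop",s.round(4),e, "grip",T(s,(-110,0,66)))
for X in[(-29+10,0,72)]:print("lid_push",T(b,X))
print("knob",T(b,(29,66,107)))
E
```

```text
box [ 0.5914 -0.0822  0.1008 -0.0044] 2.6596930457763506
top knob [509. 195.] batten front top [630. 285.]
scene knob [520. 104.] batten front top [564. 247.]
scoop [ 0.5524  0.1562 -0.5459 -0.0025] 1.9877452212551816 grip [0.45839294 0.21329891 0.06353829]
lid_push [ 0.57253458 -0.08415181  0.06758974]
knob [ 0.61365063 -0.01365734  0.10258974]
```

```bash
cat >> h.py <<'E'
def down(psi): return Ro.from_euler("z",psi)*Ro.from_euler("x",np.pi)
def rel(pos,rot,p0=None,r0=None):
    from station import state
    s=state()
    if p0 is None:p0=s["tool_pos"]
    if r0 is None:r0=Ro.from_rotvec(s["tool_rot"])
    return (r0.inv().apply(np.array(pos)-p0)).round(4),(r0.inv()*rot).as_rotvec().round(3)
E
python3 - <<'E'
from h import *
print(rel((.42,.24,.26),down(.3)))
print(rel((.6,-.014,.25),down(.3),np.array((.42,.24,.26)),down(.3)))
E
```

```text
(array([ 0.345 ,  0.2606, -0.0181]), array([ 0.001,  0.   , -0.558]))
(array([0.0969, 0.2958, 0.01  ]), array([0., 0., 0.]))
```

Request:
{"method": "drive_tool", "body": {"targets": [{"xyz":[0.043,0.033,-0.018],"rot":[0,0,-0.08]},{"xyz":[0.086,0.065,-0.018],"rot":[0,0,-0.16]},{"xyz":[0.13,0.098,-0.018],"rot":[0,0,-0.24]},{"xyz":[0.172,0.13,-0.018],"rot":[0,0,-0.32]},{"xyz":[0.215,0.163,-0.018],"rot":[0,0,-0.4]},{"xyz":[0.258,0.195,-0.018],"rot":[0,0,-0.48]},{"xyz":[0.3,0.227,-0.018],"rot":[0,0,-0.558]},{"xyz":[0.32,0.245,-0.018],"rot":[0,0,-0.558]}]}}

```text
time_s: 0.95
tool_pos: [0.3973, 0.2645, 0.2603]
tool_rot: [-3.105, -0.474, -0.0]
contact_force: [1.1, 1.2, 0.4]
opening: 0.0855
finger_force: 0.0
```

```bash
cat >> h.py <<'E'
def shot(name):
    from station import state,camera
    import cv2
    s=state();c=camera("wrist");cv2.imwrite(f"pics/{name}.png",c["img"])
    M=np.eye(4);M[:3,:3]=Ro.from_rotvec(s["tool_rot"]).as_matrix();M[:3,3]=s["tool_pos"]
    W=np.linalg.inv(M@c["tool_from_camera"])
    np.savez(f"pics/{name}.npz",K=c["K"],R=W[:3,:3],t=W[:3,3]);return s
def use(name,off=(0,0)): C[name]=dict(np.load(f"pics/{name}.npz"))
E
python3 - <<'E'
from h import *
s=shot("w1");print(s["tool_pos"],s["q"])
print(rel((.6,-.014,.25),down(.3)))
E
```

```text
[0.39733517 0.2644543  0.26025092] [ 1.01150360e+00 -2.87459163e-01 -1.80849918e-01 -6.74479615e-05
 -1.67714430e+00  8.62165569e-01]
(array([0.1112, 0.3199, 0.0116]), array([ 0.002, -0.001, -0.004]))
```

View pics/w1.png

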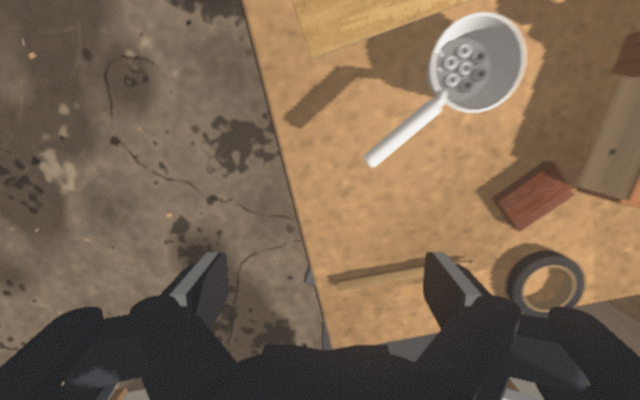

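The wrist view shows the scoop's rim centre at about (478,62), its handle start at (440,99) and its handle end at (372,160). On to the knob.

Request:
{"method": "drive_tool", "body": {"targets": [{"xyz":[0.016,0.045,0.002],"rot":[0,0,0]},{"xyz":[0.032,0.09,0.003],"rot":[0,0,0]},{"xyz":[0.047,0.136,0.005],"rot":[0,0,0]},{"xyz":[0.063,0.181,0.007],"rot":[0,0,0]},{"xyz":[0.079,0.227,0.008],"rot":[0,0,0]},{"xyz":[0.095,0.272,0.01],"rot":[0,0,0]},{"xyz":[0.111,0.32,0.012],"rot":[0,0,0]},{"xyz":[0.111,0.32,0.012],"rot":[0,0,0]}]}}

```text
time_s: 1.8
tool_pos: [0.5986, -0.011, 0.2455]
tool_rot: [3.106, 0.461, -0.007]
contact_force: [-0.6, 0.4, -1.9]
opening: 0.0856
finger_force: 0.0
```

```bash
python3 - <<'E'
from h import *
import cv2
s=shot("w2");print(s["tool_pos"],s["q"])
use("w1")
o=[("top",(-143,0,66),(62,528)),("top",(-60,0,66),(145,397)),("top",(0,0,48),(204,320)),
("scene",(-143,0,66),(27,122)),("scene",(-60,0,66),(168,94)),("scene",(0,0,48),(248,93)),
]
W=[("w1",(-143,0,66),(372,160)),("w1",(-60,0,66),(441,98)),("w1",(0,0,48),(478,62))]
def f(p,z=True,all=True):
    r=[proj(C["w1"],T(p,X))-np.array(uv) for n,X,uv in W]
    if all:r+=[proj(C[n],T(p,X))-px(n,uv) for n,X,uv in o]
    return np.concatenate(r)
for a in(True,False):
    g=(lambda p:f(p)) if a else (lambda p:f(np.append(p,0.),all=False))
    r=least_squares(g,[.55,.15,-.5,0][:4 if a else 3]);print(r.x.round(4),r.fun.round(1))
E
```

```text
[ 0.59860128 -0.01099853  0.24549476] [ 3.16261667e-01  4.09461237e-02  9.12967086e-02  3.80358517e-04
 -1.62583554e+00  1.54895610e+00]
[ 0.5554  0.1549 -0.5331 -0.0013] [-1.1 -0.  -3.6  4.   2.4 -2.2  0.9 -1.2  0.3 -0.   1.2 -2.1  2.2  0.4
 -0.8 -0.4  2.2 -1.2]
[ 0.5561  0.1549 -0.5308] [-0.4 -0.2 -2.8  3.4  3.3 -3.1]
```

View pics/w2.png

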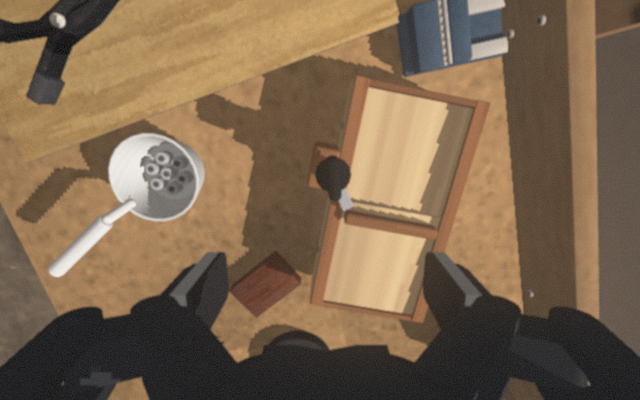

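The knob is at about (333,172) and the box rim corners at (313,304), (420,321), (489,101) and (360,77). The scoop's rim centre is at (157,177) and its handle end at (55,270). Refit with all views.

```bash
python3 - <<'E'
from h import *
import cv2
use("w1");use("w2")
def go(o,p0,wt=None):
    def f(p):
        return np.concatenate([(proj(C[n],T(p,X))-(np.array(uv) if n[0]=="w" else px(n,uv)))*(1 if n[0]=="w" else .7) for n,X,uv in o])
    r=least_squares(f,p0,loss="soft_l1");return r.x,f(r.x).reshape(-1,2).round(1).tolist()
cs=[(-120,62,71),(-120,-62,71),(120,-62,71),(120,62,71)]
ow=list(zip(["w2"]*4,cs,[(313,304),(420,321),(489,101),(360,77)]))
o=[("top",(-120,62,71),(536,474)),("top",(-120,-62,71),(750,456)),("top",(120,-62,71),(716,46)),("top",(120,62,71),(505,60)),
("scene",(-120,62,71),(387,322)),("scene",(-120,-62,71),(553,418)),("scene",(-120,-62,0),(553,476)),("scene",(120,-62,71),(766,155)),("scene",(120,62,71),(603,70))]
for oo in(ow,ow+o):
    b,r=go(oo,[.59,-.08,.1,0]);print("box",b.round(4),r)
    print(" knob px",proj(C["w2"],T(b,(29,66,119))),"world",T(b,(29,66,107)))
so=[("w1",(-143,0,66),(372,160)),("w1",(0,0,48),(478,62)),("w2",(-143,0,66),(55,270)),("w2",(0,0,48),(157,177))]
so2=[("top",(-143,0,66),(62,528)),("top",(0,0,48),(204,320)),("scene",(-143,0,66),(27,122)),("scene",(0,0,48),(248,93))]
for oo in(so,so+so2):
    s,r=go(oo,[.55,.15,-.5,0]);print("scoop",s.round(4),r)
im=cv2.imread("pics/w2.png")[130:250,275:445];cv2.imwrite("pics/c3.png",cv2.resize(im,None,fx=4.6,fy=4.6,interpolation=cv2.INTER_CUBIC))
E
```

```text
box [ 0.59   -0.0865  0.1065 -0.0135] [[-0.1, -0.8], [1.2, 0.4], [-0.1, 1.8], [-0.5, -0.8]]
 knob px [337.57467502 181.6712575 ] world [ 0.61180685 -0.01779948  0.09348824]
box [ 0.591  -0.0848  0.1048 -0.0106] [[-1.6, -0.6], [0.6, 0.9], [0.3, 0.2], [-1.4, -2.9], [0.4, 0.3], [1.0, 0.4], [0.4, -0.5], [-0.2, -0.2], [-0.6, 1.0], [1.2, 2.8], [-0.0, 3.2], [0.8, 1.3], [-0.1, 0.6]]
 knob px [336.15189149 180.54639818] world [ 0.61292032 -0.01608457  0.09642892]
scoop [ 0.5528  0.1545 -0.5577  0.0025] [[-3.2, 0.5], [3.5, 0.1], [0.9, -0.4], [-1.0, -0.1]]
scoop [ 0.5522  0.1557 -0.5533  0.001 ] [[-4.4, 0.9], [1.3, 0.5], [1.3, -0.5], [-1.5, -0.2], [-0.6, -0.4], [0.5, -0.6], [0.5, -0.3], [0.8, -0.8]]
```

View pics/c3.png

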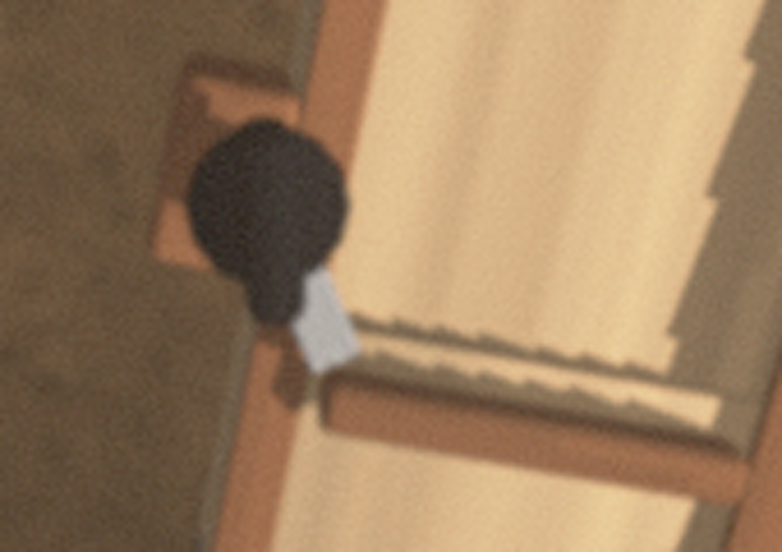

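The crop shows the knob disc centred at (268,203), i.e. w2 pixel (333.3,174.1), with the wing along the image vertical (psi≈0.33) and the pawl just behind the batten. Now compare the views with heights held.

```bash
python3 - <<'E'
from h import *
use("w1");use("w2")
def ray(n,uv,z):
    c=C[n];uv=np.array(uv) if n[0]=="w" else px(n,uv)
    d=c["R"].T@np.linalg.inv(c["K"])@np.append(uv,1);o=-c["R"].T@c["t"];return (o+d*(z-o[2])/d[2])[:2].round(4)
V={"knobdisc .0925":(.0925,dict(w2=(333.3,174.1),top=(508,200),scene=(521,122))),
"rim":(.048,dict(w1=(478,62),w2=(157,177),top=(204,320),scene=(248,93))),
"hend":(.066,dict(w1=(372,160),w2=(55,270),top=(62,528),scene=(27,122))),
"FL":(.071,dict(w2=(313,304),top=(536,474),scene=(387,322))),"FR":(.071,dict(w2=(420,321),top=(750,456),scene=(553,418))),
"RR":(.071,dict(w2=(489,101),top=(716,46),scene=(766,155))),"RL":(.071,dict(w2=(360,77),top=(505,60),scene=(603,70)))}
for k,(z,d) in V.items():print(k,{n:ray(n,u,z).tolist() for n,u in d.items()})
from station import state;print(state()["tool_pos"],state()["tool_rot"])
E
```

```text
knobdisc .0925 {'w2': [0.6148, -0.0134], 'top': [0.6153, -0.0139], 'scene': [0.6177, -0.0123]}
rim {'w1': [0.5525, 0.1568], 'w2': [0.5521, 0.1546], 'top': [0.5501, 0.1574], 'scene': [0.5478, 0.1557]}
hend {'w1': [0.4327, 0.2268], 'w2': [0.4288, 0.2328], 'top': [0.4293, 0.2291], 'scene': [0.4287, 0.2319]}
FL {'w2': [0.4716, -0.036], 'top': [0.4658, -0.0339], 'scene': [0.4646, -0.0391]}
FR {'w2': [0.4851, -0.1524], 'top': [0.4789, -0.1536], 'scene': [0.4787, -0.1525]}
RR {'w2': [0.715, -0.1288], 'top': [0.7118, -0.1308], 'scene': [0.7121, -0.1317]}
RL {'w2': [0.7005, -0.0119], 'top': [0.6999, -0.011], 'scene': [0.6989, -0.014]}
[ 0.59783195 -0.00913623  0.24614247] [ 3.1068258   0.46264257 -0.0058464 ]
```

```bash
python3 - <<'E'
from h import *
print(rel((.614,-.0135,.110),down(.33)))
E
```

```text
(array([0.0147, 0.0089, 0.1361]), array([-0.   ,  0.004, -0.034]))
```

Request:
{"method": "drive_tool", "body": {"targets": [{"xyz":[0.008,0.005,0.02],"rot":[0,0,-0.02]},{"xyz":[0.014,0.009,0.045],"rot":[0,0,-0.034]},{"xyz":[0.014,0.009,0.07],"rot":[0,0,-0.034]},{"xyz":[0.014,0.009,0.09],"rot":[0,0,-0.034]},{"xyz":[0.014,0.009,0.108],"rot":[0,0,-0.034]},{"xyz":[0.014,0.009,0.122],"rot":[0,0,-0.034]},{"xyz":[0.014,0.009,0.132],"rot":[0,0,-0.034]},{"xyz":[0.014,0.009,0.134],"rot":[0,0,-0.034]}], "claw": 0.55, "grip_force": 40}}

```text
time_s: 2.65
tool_pos: [0.6127, -0.0107, 0.1132]
tool_rot: [-3.098, -0.523, 0.002]
contact_force: [0.4, 0.7, -0.9]
opening: 0.0467
finger_force: 0.0
```

Request:
{"method": "drive_tool", "body": {"targets": [{"xyz":[0,0.003,0.002],"rot":[0,0,0]},{"xyz":[0,0.003,0.002],"rot":[0,0,0]},{"xyz":[0,0.003,0.002],"rot":[0,0,0]},{"xyz":[0,0.003,0.002],"rot":[0,0,0]},{"xyz":[0,0.003,0.002],"rot":[0,0,0]},{"xyz":[0,0.003,0.002],"rot":[0,0,0]},{"xyz":[0,0.003,0.002],"rot":[0,0,0]},{"xyz":[0,0.003,0.002],"rot":[0,0,0]}], "claw": 0, "grip_force": 40}}

```text
time_s: 3.45
tool_pos: [0.6146, -0.0136, 0.1133]
tool_rot: [-3.098, -0.523, -0.002]
contact_force: [-2.8, 4.5, 5.6]
opening: 0.0101
finger_force: 41.8
```

Request:
{"method": "drive_tool", "body": {"targets": [{"xyz":[0,0,0],"rot":[0,0,0.12]},{"xyz":[0,0,0],"rot":[0,0,0.25]},{"xyz":[0,0,0],"rot":[0,0,0.38]},{"xyz":[0,0,0],"rot":[0,0,0.51]},{"xyz":[0,0,0],"rot":[0,0,0.64]},{"xyz":[0,0,0],"rot":[0,0,0.77]},{"xyz":[0,0,0],"rot":[0,0,0.9]},{"xyz":[0,0,0],"rot":[0,0,1.03]}]}}

```text
time_s: 4.25
tool_pos: [0.6146, -0.0135, 0.1132]
tool_rot: [-2.95, 1.078, -0.002]
contact_force: [-3.0, 4.6, 5.4]
opening: 0.0098
finger_force: 41.9
```

Request:
{"method": "drive_tool", "body": {"targets": [{"xyz":[0,0,0],"rot":[0,0,0.12]},{"xyz":[0,0,0],"rot":[0,0,0.24]},{"xyz":[0,0,0],"rot":[0,0,0.33]},{"xyz":[0,0,0],"rot":[0,0,0.38]},{"xyz":[0,0,0],"rot":[0,0,0.4]},{"xyz":[0,0,0],"rot":[0,0,0.4]},{"xyz":[0,0,0],"rot":[0,0,0.4]},{"xyz":[0,0,0],"rot":[0,0,0.4]}]}}

```text
time_s: 5.05
tool_pos: [0.6146, -0.0134, 0.1133]
tool_rot: [-2.681, 1.635, -0.001]
contact_force: [-2.5, 5.3, 5.3]
opening: 0.0099
finger_force: 41.7
```

Request:
{"method": "drive_tool", "body": {"targets": [{"xyz":[0,0,0],"rot":[0,0,0]},{"xyz":[0,0,0],"rot":[0,0,0]},{"xyz":[0,0,0],"rot":[0,0,0]},{"xyz":[0,0,-0.015],"rot":[0,0,0]},{"xyz":[0,0,-0.035],"rot":[0,0,0]},{"xyz":[0,0,-0.06],"rot":[0,0,0]},{"xyz":[0,0,-0.08],"rot":[0,0,0]},{"xyz":[0,0,-0.08],"rot":[0,0,0]}], "claw": 0.5}}

```text
time_s: 5.85
tool_pos: [0.6158, -0.0143, 0.1976]
tool_rot: [-2.678, 1.635, -0.01]
contact_force: [-0.1, -0.1, 0.1]
opening: 0.0428
finger_force: 0.0
```

```bash
python3 - <<'E'
from h import *
print(rel((.5417,-.0869,.16),down(.098)));s=shot("w3");print(s["tool_pos"],s["tool_rot"])
E
```

```text
(array([0.0306, 0.0994, 0.0371]), array([-0.004, -0.007, -1.194]))
[ 0.61583564 -0.01426348  0.19764347] [-2.67843026  1.63469733 -0.00950194]
```

Request:
{"method": "drive_tool", "body": {"targets": [{"xyz":[0.005,0.015,0.0],"rot":[0,0,-0.149]},{"xyz":[0.01,0.03,0.0],"rot":[0,0,-0.298]},{"xyz":[0.015,0.045,0.0],"rot":[0,0,-0.447]},{"xyz":[0.02,0.06,0.005],"rot":[0,0,-0.596]},{"xyz":[0.025,0.075,0.015],"rot":[0,0,-0.745]},{"xyz":[0.03,0.09,0.025],"rot":[0,0,-0.894]},{"xyz":[0.031,0.099,0.037],"rot":[0,0,-1.043]},{"xyz":[0.031,0.099,0.037],"rot":[0,0,-1.19]}], "claw": 0}}

```text
time_s: 6.7
tool_pos: [0.5386, -0.0874, 0.1531]
tool_rot: [-3.137, -0.156, 0.006]
contact_force: [0.3, -0.5, 0.2]
opening: -0.0002
finger_force: 0.0
```

```bash
python3 - <<'E'
from h import *
from station import state
print(state()["tool_pos"],rel((.5417,-.0869,.082),down(.098)))
E
```

```text
[ 0.53859845 -0.08737966  0.15310447] (array([ 0.0034, -0.0001,  0.0711]), array([-0.001,  0.004,  0.001]))
```

Request:
{"method": "drive_tool", "body": {"targets": [{"xyz":[0,0,0.015],"rot":[0,0,0]},{"xyz":[0,0,0.03],"rot":[0,0,0]},{"xyz":[0,0,0.045],"rot":[0,0,0]},{"xyz":[0,0,0.058],"rot":[0,0,0]},{"xyz":[0,0,0.068],"rot":[0,0,0]},{"xyz":[0,0,0.074],"rot":[0,0,0]},{"xyz":[0,0,0.074],"rot":[0,0,0]},{"xyz":[0,0,0.074],"rot":[0,0,0]}]}}

```text
time_s: 7.5
tool_pos: [0.5408, -0.0868, 0.0818]
tool_rot: [3.138, 0.148, 0.001]
contact_force: [0.8, -0.4, 0.7]
opening: 0.0001
finger_force: 0.0
```

Request:
{"method": "drive_tool", "body": {"targets": [{"xyz":[0.015,0,0],"rot":[0,0,0]},{"xyz":[0.03,0,0],"rot":[0,0,0]},{"xyz":[0.045,0,0],"rot":[0,0,0]},{"xyz":[0.06,0,0],"rot":[0,0,0]},{"xyz":[0.075,0,0],"rot":[0,0,0]},{"xyz":[0.09,0,0],"rot":[0,0,0]},{"xyz":[0.104,0,0],"rot":[0,0,0]},{"xyz":[0.114,0,0],"rot":[0,0,0]}]}}

```text
time_s: 8.3
tool_pos: [0.6546, -0.0761, 0.0822]
tool_rot: [3.138, 0.148, 0.0]
contact_force: [-4.4, 1.9, 2.5]
opening: -0.0001
finger_force: 2.3
```

Request:
{"method": "drive_tool", "body": {"targets": [{"xyz":[0.004,0,0],"rot":[0,0,0]},{"xyz":[0.008,0,0],"rot":[0,0,0]},{"xyz":[0.011,0,0],"rot":[0,0,0]},{"xyz":[0.013,0,0],"rot":[0,0,0]},{"xyz":[0.015,0,0],"rot":[0,0,0]},{"xyz":[0.015,0,0],"rot":[0,0,0]},{"xyz":[0.015,0,0],"rot":[0,0,0]},{"xyz":[0.015,0,0],"rot":[0,0,0]}]}}

```text
time_s: 9.1
tool_pos: [0.669, -0.0745, 0.0812]
tool_rot: [-3.138, -0.148, -0.001]
contact_force: [-0.0, -0.1, -0.0]
opening: 0.0
finger_force: 0.0
```

Request:
{"method": "drive_tool", "body": {"targets": [{"xyz":[0.001,0,0],"rot":[0,0,0]},{"xyz":[0.002,0,0],"rot":[0,0,0]},{"xyz":[0.003,0,0],"rot":[0,0,0]},{"xyz":[0.004,0,0],"rot":[0,0,0]},{"xyz":[0.005,0,0],"rot":[0,0,0]},{"xyz":[0.005,0,0],"rot":[0,0,0]},{"xyz":[0.005,0,0],"rot":[0,0,0]},{"xyz":[0.005,0,0],"rot":[0,0,0]}]}}

```text
time_s: 9.9
tool_pos: [0.6712, -0.0745, 0.0812]
tool_rot: [3.138, 0.148, -0.01]
contact_force: [-13.5, 1.4, 6.3]
opening: 0.0001
finger_force: 6.5
```

Request:
{"method": "drive_tool", "body": {"targets": [{"xyz":[-0.012,0,0],"rot":[0,0,0]},{"xyz":[-0.03,0,-0.015],"rot":[0,0,0]},{"xyz":[-0.05,0,-0.05],"rot":[0,0,0]},{"xyz":[-0.08,0,-0.09],"rot":[0,0,0]},{"xyz":[-0.11,0,-0.125],"rot":[0,0,0]},{"xyz":[-0.14,0,-0.16],"rot":[0,0,0]},{"xyz":[-0.17,0,-0.18],"rot":[0,0,0]},{"xyz":[-0.17,0,-0.18],"rot":[0,0,0]}], "claw": 0.6}}

```text
time_s: 10.7
tool_pos: [0.5041, -0.0908, 0.2674]
tool_rot: [-3.138, -0.148, -0.017]
contact_force: [0.1, -0.4, -0.2]
opening: 0.051
finger_force: 0.0
```

```bash
cat >> h.py <<'E'
def lean(psi,deg): # tool x along yaw psi, rolled deg about that axis
    u=np.array([np.cos(psi),np.sin(psi),0]);return Ro.from_rotvec(u*np.radians(deg))*down(psi)
def log():
    from station import state
    s=state()
    with open("q.txt","a") as f:f.write(" ".join(map(str,[*s["q"],*s["tool_pos"],*s["tool_rot"]]))+"\n")
    return s
E
python3 - <<'E'
from h import *
s=shot("w4");log();print(s["tool_pos"],s["q"])
g=np.array([.4567,.2135,.066]);R=lean(-.55,40);z=R.as_matrix()[:,2]
pre=g-.09*z;print("pre",pre,rel(pre,R))
print("off",)
E
```

```text
[ 0.50408972 -0.09075851  0.26742591] [ 0.21687851 -0.19933214 -0.09582452  0.00180622 -1.66380578  1.44808064]
pre [0.42646208 0.1641807  0.134944  ] (array([-0.0548, -0.2606,  0.1293]), array([0.671, 0.218, 0.62 ]))
off
```

View pics/w4.png

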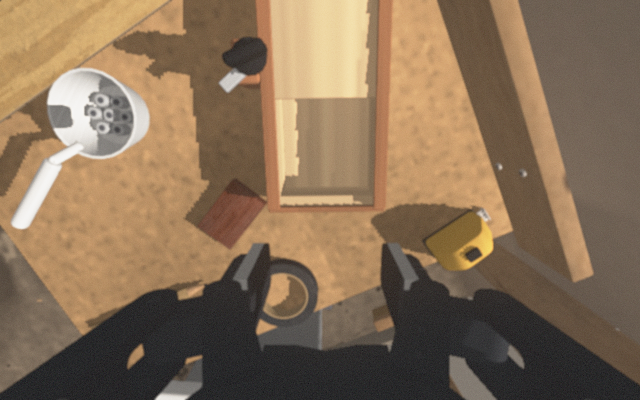

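The lid is fully back with the bay open at (275-385, 100-205), the pawl swung clear at (232,80), and the tape and offcut are undisturbed. On to the scoop pre-grasp.

Request:
{"method": "drive_tool", "body": {"targets": [{"xyz":[-0.008,-0.037,0.01],"rot":[0.096,0.031,0.089]},{"xyz":[-0.016,-0.074,0.02],"rot":[0.192,0.062,0.177]},{"xyz":[-0.023,-0.112,0.035],"rot":[0.288,0.093,0.266]},{"xyz":[-0.031,-0.149,0.055],"rot":[0.383,0.125,0.354]},{"xyz":[-0.039,-0.186,0.08],"rot":[0.479,0.156,0.443]},{"xyz":[-0.047,-0.223,0.105],"rot":[0.575,0.187,0.531]},{"xyz":[-0.055,-0.261,0.125],"rot":[0.671,0.218,0.62]},{"xyz":[-0.055,-0.261,0.129],"rot":[0.671,0.218,0.62]}], "claw": 0.6}}

```text
time_s: 11.55
tool_pos: [0.419, 0.1667, 0.1217]
tool_rot: [-2.372, 0.671, -0.221]
contact_force: [0.5, 1.0, -0.5]
opening: 0.0514
finger_force: 0.0
```

```bash
python3 - <<'E'
from h import *
import cv2
s=shot("w5");log();print(s["tool_pos"],s["tool_rot"],s["q"])
im=cv2.imread("pics/w5.png");cv2.imwrite("pics/w5v.png",im)
use("w5")
for X in[(-143,0,66),(-110,0,66),(-58,0,66)]:print(X,proj(C["w5"],T([.5505,.156,-.55,0],X)))
E
```

```text
[0.41897529 0.16665738 0.12169677] [-2.37163708  0.6712444  -0.22051954] [ 0.57799466 -0.86069166 -0.80286838 -0.34144959 -1.02037706  0.52922481]
(-143, 0, 66) [310.30028214 247.68428237]
(-110, 0, 66) [309.37886007 202.35984753]
(-58, 0, 66) [307.7621194  122.83293055]
```

View pics/w5.png

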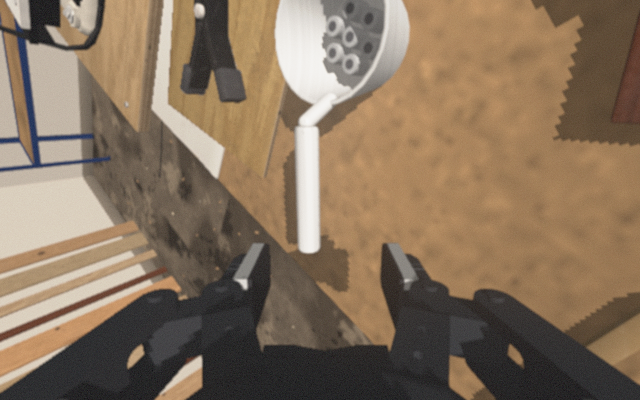

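The handle runs from (307,125) to (309,250), within 3 px of the prediction, so the grip estimate stands. Compute the approach, and fit a kinematic model for the pour.

```bash
cat >> h.py <<'E'
def fk(q,P):
    a1,d1,L2,A,B,d,s4,q1o=P[:8]
    phi=q[1]-q[2]
    R0=Ro.from_euler("z",q[0]-q1o);Rf=R0*Ro.from_euler("y",phi)   # forearm frame, x forward
    wc=R0.apply([a1+L2*np.sin(q[1]),0,d1+L2*np.cos(q[1])])+Rf.apply([A,0,B])
    # tool z = forearm x rotated down by -q5; at q4=q6=0 tool x: psi=q1-pi/2
    Rt=Rf*Ro.from_euler("x",s4*q[3])*Ro.from_euler("y",-q[4]-np.pi/2)*down(q1o-np.pi/2)*Ro.from_euler("z",-q[5])
    # above: down-config when phi - q5 = pi/2
    return wc+Rt.apply([0,0,d]),Rt
E
python3 - <<'E'
from h import *
D=[[1.6467,.04082,.08381,-.00046,-1.6155,-.33369,.15281,.5799,.24128,3.11378,-.40356,-.00016],
[1.0115,-.28746,-.18085,0,-1.67714,.862166,.39733,.26445,.26025,-3.105,-.474,0],
[.31626,.04095,.0913,.00038,-1.62584,1.54896,.5986,-.011,.24549,3.106,.461,-.007]]+np.loadtxt("q.txt").tolist()
D=np.array(D)
def res(P,rot=True):
    o=[]
    for r in D:
        p,R=fk(r[:6],P);o+=list((p-r[6:9])*10)
        o+=list((R.inv()*Ro.from_rotvec(r[9:12])).as_rotvec())
    return np.array(o+[ (P[5]-.25)*.05, (P[0]-.0)*.01])
best=None
for s in(1,-1):
    r=least_squares(res,[.1,.4,.4,.4,0,.25,s,.334]);print(s,r.cost,r.x.round(4),np.abs(r.fun).max())
    if best is None or r.cost<best.cost:best=r
np.save("P.npy",best.x);print(best.fun.round(3))
g=np.array([.4567,.2135,.066]);R=lean(-.55,40);z=R.as_matrix()[:,2]
print(rel(g+.008*z,R))
E
```

```text
1 0.1868853902837852 [-0.1222  1.3172  0.616   0.6453 -1.1842  0.5423 -0.5073  0.3642] 0.3195468872911672
-1 0.18688539024328019 [-0.1222  1.3172  0.616   0.6453 -1.1842  0.5423 -0.5073  0.3642] 0.31954754541694635
[ 0.17  -0.069 -0.063 -0.     0.    -0.    -0.217  0.195 -0.034  0.001
 -0.    -0.     0.052 -0.181 -0.053 -0.002 -0.    -0.     0.1    0.137
 -0.006  0.002  0.     0.    -0.075  0.036  0.156  0.157 -0.32   0.158
  0.015 -0.001]
(array([ 0.0059, -0.0074,  0.0919]), array([ 0.008,  0.01 , -0.002]))
```

```bash
python3 - <<'E'
s=open("h.py").read()
i=s.index("def fk")
s=s[:i]+'''def fk(q,P):
    a1,d1,L2,A,B,d,s4,e,e6=P
    R0=Ro.from_euler("z",q[0]);Rf=R0*Ro.from_euler("y",q[1]-q[2])
    wc=R0.apply([a1+L2*np.sin(q[1]),-e,d1+L2*np.cos(q[1])])+Rf.apply([A,0,B])
    R5=Rf*Ro.from_euler("x",s4*q[3])*Ro.from_euler("y",-q[4]-np.pi/2)*Ro.from_euler("y",np.pi/2)
    # R5 frame: x = tool axis
    Rt=R5*Ro.from_euler("y",-np.pi/2)*down(-np.pi/2)*Ro.from_euler("z",-q[5])
    return wc+R5.apply([0,-e6,0])+Rt.apply([0,0,d]),Rt
'''
open("h.py","w").write(s)
E
cat > fit.py <<'E'
from h import *
D=np.array([[1.6467,.04082,.08381,-.00046,-1.6155,-.33369,.15281,.5799,.24128,3.11378,-.40356,-.00016],
[1.0115,-.28746,-.18085,0,-1.67714,.862166,.39733,.26445,.26025,-3.105,-.474,0],
[.31626,.04095,.0913,.00038,-1.62584,1.54896,.5986,-.011,.24549,3.106,.461,-.007]]+np.loadtxt("q.txt").tolist())
def res(P):
    o=[]
    for r in D:
        p,R=fk(r[:6],P);o+=list((p-r[6:9])*10)
        o+=list((R.inv()*Ro.from_rotvec(r[9:12])).as_rotvec())
    return np.array(o+[(P[5]-.25)*.01,P[0]*.01,P[4]*.01,P[8]*.01])
rs=[least_squares(res,[.0,.4,.4,.4,0,.25,s,.19,.0]) for s in(1,-1)]
r=min(rs,key=lambda r:r.cost);print(r.cost,r.x.round(4));print(r.fun.round(3));np.save("P.npy",r.x)
E
python3 fit.py
```

```text
2.565650327068152e-06 [ 2.000e-04  1.537e-01  3.999e-01  5.512e-01  2.000e-04  3.358e-01
 -1.000e+00 -0.000e+00  1.965e-01]
[-0.    -0.    -0.     0.    -0.     0.     0.    -0.     0.     0.
 -0.    -0.     0.     0.     0.    -0.     0.    -0.    -0.     0.
 -0.    -0.     0.     0.    -0.    -0.     0.     0.    -0.     0.
  0.001  0.     0.     0.002]
```

Request:
{"method": "drive_tool", "body": {"targets": [{"xyz":[0.003,-0.004,0.0],"rot":[0,0,0]},{"xyz":[0.006,-0.007,0.005],"rot":[0.008,0.01,0]},{"xyz":[0.006,-0.007,0.02],"rot":[0.008,0.01,0]},{"xyz":[0.006,-0.007,0.04],"rot":[0.008,0.01,0]},{"xyz":[0.006,-0.007,0.06],"rot":[0.008,0.01,0]},{"xyz":[0.006,-0.007,0.075],"rot":[0.008,0.01,0]},{"xyz":[0.006,-0.007,0.083],"rot":[0.008,0.01,0]},{"xyz":[0.006,-0.007,0.083],"rot":[0.008,0.01,0]}], "claw": 0.6}}

```text
time_s: 12.4
tool_pos: [0.4616, 0.2111, 0.0721]
tool_rot: [-2.364, 0.677, -0.248]
contact_force: [0.5, -0.8, 0.5]
opening: 0.0512
finger_force: 0.0
```

```bash
cat >> h.py <<'E'
LIM=np.array([[-2.56,2.56],[-1.29,2.01],[-1.08,1.49],[-3.29,1.98],[-2.81,-.18],[-2.99,2.99]])
def ik(pos,R,q0):
    P=np.load("P.npy")
    def f(q):
        p,r=fk(q,P);return np.r_[(p-pos)*10,(r.inv()*R).as_rotvec()]
    r=least_squares(f,np.clip(q0,LIM[:,0]+.001,LIM[:,1]-.001),bounds=LIM.T);return r.x,np.abs(r.fun).max()
E
cat > plan.py <<'E'
from h import *
from station import state
q0=state()["q"]
mc=np.array([.5915,-.082,0])+Ro.from_euler("z",.098).apply([-.056,0,0])  # bay centre
for yaw in np.radians([-60,-45,-31.5,-15,0,15,30]):
    u=np.array([np.cos(yaw),np.sin(yaw),0]);l=np.array([-u[1],u[0],0])
    out=[]
    q=q0
    for lat,z,ln in[(0,.21,40),(0,.15,40),(0,.14,0),(.01,.14,-40),(.025,.135,-70),(.025,.135,-75)]:
        R=lean(yaw,ln);g=mc-.11*u+lat*l+[0,0,z];tcp=g+.008*R.as_matrix()[:,2]
        q,e=ik(tcp,R,q)
        if e>.01:
            q2,e2=ik(tcp,R,q0)
            if e2<e:q,e=q2,e2
        m=np.minimum(q-LIM[:,0],LIM[:,1]-q).min();out.append((round(e,3),round(m,2)))
    print(round(np.degrees(yaw)),out,q.round(2))
E
python3 plan.py; python3 - <<'E'
from h import *
g=np.array([.4567,.2135,.066]);R=lean(-.55,40);z=R.as_matrix()[:,2]
print(rel(g+.008*z,R))
E
```

```text
-60 [(np.float64(0.0), np.float64(0.35)), (np.float64(0.0), np.float64(0.24)), (np.float64(0.0), np.float64(0.68)), (np.float64(0.0), np.float64(0.82)), (np.float64(0.0), np.float64(0.44)), (np.float64(0.0), np.float64(0.39))] [ 0.47  0.74  0.29  0.07 -2.42  0.07]
-45 [(np.float64(0.0), np.float64(0.54)), (np.float64(0.0), np.float64(0.45)), (np.float64(0.0), np.float64(0.62)), (np.float64(0.0), np.float64(0.9)), (np.float64(0.0), np.float64(0.59)), (np.float64(0.0), np.float64(0.54))] [ 0.58  0.6   0.01  0.26 -2.27  0.22]
-32 [(np.float64(0.0), np.float64(0.69)), (np.float64(0.0), np.float64(0.6)), (np.float64(0.0), np.float64(0.59)), (np.float64(0.0), np.float64(0.73)), (np.float64(0.0), np.float64(0.72)), (np.float64(0.0), np.float64(0.68))] [ 0.67  0.45 -0.24  0.4  -2.13  0.32]
-15 [(np.float64(0.0), np.float64(0.85)), (np.float64(0.0), np.float64(0.77)), (np.float64(0.0), np.float64(0.57)), (np.float64(0.0), np.float64(0.51)), (np.float64(0.0), np.float64(0.53)), (np.float64(0.0), np.float64(0.53))] [ 0.77  0.25 -0.55  0.57 -1.97  0.4 ]
0 [(np.float64(0.0), np.float64(0.99)), (np.float64(0.0), np.float64(0.91)), (np.float64(0.0), np.float64(0.57)), (np.float64(0.0), np.float64(0.32)), (np.float64(0.0), np.float64(0.26)), (np.float64(0.0), np.float64(0.25))] [ 0.84  0.04 -0.83  0.74 -1.84  0.47]
15 [(np.float64(0.0), np.float64(0.85)), (np.float64(0.0), np.float64(0.92)), (np.float64(0.0), np.float64(0.59)), (np.float64(0.0), np.float64(0.15)), (np.float64(0.01), np.float64(0.0)), (np.float64(0.023), np.float64(0.0))] [ 0.84 -0.2  -1.08  0.93 -1.72  0.56]
30 [(np.float64(0.0), np.float64(0.74)), (np.float64(0.0), np.float64(0.71)), (np.float64(0.0), np.float64(0.64)), (np.float64(0.0), np.float64(0.02)), (np.float64(0.243), np.float64(0.0)), (np.float64(0.274), np.float64(0.0))] [ 0.74 -0.25 -1.08  0.98 -1.64  0.71]
(array([-0.0055,  0.0043,  0.0123]), array([-0.001, -0.006, -0.005]))
```

Request:
{"method": "drive_tool", "body": {"targets": [{"xyz":[-0.005,0.004,0.006],"rot":[0,0,0]},{"xyz":[-0.005,0.004,0.012],"rot":[0,0,0]},{"xyz":[-0.005,0.004,0.012],"rot":[0,0,0]},{"xyz":[-0.005,0.004,0.012],"rot":[0,0,0]},{"xyz":[-0.005,0.004,0.012],"rot":[0,0,0]},{"xyz":[-0.005,0.004,0.012],"rot":[0,0,0]},{"xyz":[-0.005,0.004,0.012],"rot":[0,0,0]},{"xyz":[-0.005,0.004,0.012],"rot":[0,0,0]}], "claw": 0.6}}

```text
time_s: 13.2
tool_pos: [0.459, 0.218, 0.0613]
tool_rot: [-2.361, 0.674, -0.249]
contact_force: [0.2, 0.2, 0.4]
opening: 0.0511
finger_force: 0.0
```

```bash
python3 - <<'E'
from h import *
from station import state
g=np.array([.4567,.2135,.066]);R=lean(-.55,40);z=R.as_matrix()[:,2]
print(rel(g+.008*z,R),state()["contact_force"],state()["tool_pos"])
P=np.load("P.npy")
mc=np.array([.5915,-.082,0])+Ro.from_euler("z",.098).apply([-.056,0,0]);print(mc)
yaw=-.55;u=np.array([np.cos(yaw),np.sin(yaw),0]);l=np.array([-u[1],u[0],0]);q=state()["q"]
for lat,zz,ln in[(0,.21,40),(0,.14,0),(.01,.14,-40),(.025,.135,-70)]:
    R=lean(yaw,ln);gg=mc-.11*u+lat*l+[0,0,zz];t=gg+.008*R.as_matrix()[:,2];q,e=ik(t,R,q)
    P2=P.copy();P2[5]=0;f0=fk(q,P2)[0];P2[8]=0;wc=fk(q,P2)[0]
    print(ln,"tcp",t.round(3),"flangeaxis",f0.round(3),"wc",wc.round(3),q.round(2))
E
```

```text
(array([0.0004, 0.0009, 0.0012]), array([-0.004, -0.006, -0.004])) [0.21201963 0.18788096 0.36649563] [0.45896511 0.21800699 0.06134868]
[ 0.5357687  -0.08747922  0.        ]
40 tcp [ 0.445 -0.026  0.204] flangeaxis [ 0.332 -0.21   0.461] wc [ 0.339 -0.051  0.577] [-0.15 -0.53 -0.39 -0.64 -1.43  1.17]
0 tcp [ 0.442 -0.03   0.132] flangeaxis [ 0.442 -0.03   0.468] wc [0.367 0.152 0.468] [ 0.39 -0.39 -0.49 -0.   -1.47  0.63]
-40 tcp [ 0.445 -0.026  0.134] flangeaxis [0.557 0.158 0.391] wc [0.433 0.302 0.343] [ 0.61  0.04 -0.35  0.27 -1.83  0.39]
-70 tcp [ 0.451 -0.015  0.132] flangeaxis [0.616 0.254 0.247] wc [0.468 0.369 0.189] [ 0.67  0.4  -0.25  0.38 -2.09  0.32]
```

Request:
{"method": "drive_tool", "body": {"targets": [{"xyz":[0,0.001,0.001],"rot":[0,0,0]},{"xyz":[0,0.001,0.001],"rot":[0,0,0]},{"xyz":[0,0.001,0.001],"rot":[0,0,0]},{"xyz":[0,0.001,0.001],"rot":[0,0,0]},{"xyz":[0,0.001,0.001],"rot":[0,0,0]},{"xyz":[0,0.001,0.001],"rot":[0,0,0]},{"xyz":[0,0.001,0.001],"rot":[0,0,0]},{"xyz":[0,0.001,0.001],"rot":[0,0,0]}], "claw": 0, "grip_force": 100}}

```text
time_s: 14.0
tool_pos: [0.4591, 0.218, 0.0601]
tool_rot: [-2.361, 0.674, -0.25]
contact_force: [2.7, 0.3, 1.5]
opening: 0.0128
finger_force: 97.4
```

Request:
{"method": "drive_tool", "body": {"targets": [{"xyz":[0,-0.003,-0.004],"rot":[0,0,0]},{"xyz":[0,-0.01,-0.012],"rot":[0,0,0]},{"xyz":[0,-0.021,-0.025],"rot":[0,0,0]},{"xyz":[0,-0.036,-0.043],"rot":[0,0,0]},{"xyz":[0,-0.051,-0.061],"rot":[0,0,0]},{"xyz":[0,-0.066,-0.079],"rot":[0,0,0]},{"xyz":[0,-0.08,-0.096],"rot":[0,0,0]},{"xyz":[0,-0.09,-0.107],"rot":[0,0,0]}]}}

```text
time_s: 14.8
tool_pos: [0.4582, 0.2176, 0.2011]
tool_rot: [-2.362, 0.674, -0.249]
contact_force: [-0.4, 0.1, -4.3]
opening: 0.0131
finger_force: 97.6
```

```bash
python3 - <<'E'
from h import *
s=log();print(s["tool_pos"],s["tool_rot"],s["contact_force"],s["ft_torque"])
r=Ro.from_rotvec(s["tool_rot"]);print(r.as_matrix().round(3))
# carry: grip point at bay, lean 20
R=lean(-.55,20);u=np.array([np.cos(-.55),np.sin(-.55),0])
mc=np.array([.5358,-.0875,0]);g=mc-.11*u+[0,0,.20]
print("carry",rel(g+.008*R.as_matrix()[:,2],R))
E
```

```text
[0.45815855 0.21761448 0.20105585] [-2.36172909  0.67408534 -0.24888582] [-0.43578819  0.11080568 -4.27598498] [-1.91248149  1.4902851  -0.03291887]
[[ 0.849 -0.403  0.342]
 [-0.528 -0.649  0.547]
 [ 0.002 -0.645 -0.764]]
carry (array([ 0.1171,  0.1707, -0.1327]), array([-0.352, -0.005, -0.005]))
```

Request:
{"method": "drive_tool", "body": {"targets": [{"xyz":[0.004,0.005,-0.004],"rot":[-0.01,0,0]},{"xyz":[0.014,0.02,-0.016],"rot":[-0.04,0,0]},{"xyz":[0.03,0.044,-0.034],"rot":[-0.09,0,0]},{"xyz":[0.049,0.072,-0.056],"rot":[-0.15,0,0]},{"xyz":[0.068,0.1,-0.077],"rot":[-0.21,0,0]},{"xyz":[0.088,0.128,-0.099],"rot":[-0.27,0,0]},{"xyz":[0.104,0.152,-0.118],"rot":[-0.32,0,0]},{"xyz":[0.113,0.165,-0.128],"rot":[-0.345,0,0]}]}}

```text
time_s: 15.6
tool_pos: [0.4434, -0.0216, 0.1895]
tool_rot: [-2.691, 0.772, -0.136]
contact_force: [0.7, 0.6, -3.6]
opening: 0.0127
finger_force: 97.9
```

```bash
python3 - <<'E'
from h import *
from station import camera
import cv2
s=log();print(s["tool_pos"],s["tool_rot"])
u=np.array([np.cos(-.55),np.sin(-.55),0]);l=np.array([-u[1],u[0],0])
mc=np.array([.5358,-.0875,0])
for name,lat,z,ln in[("A",0,.15,10),("B",.008,.14,-20),("C",.015,.14,-45),("D",.025,.14,-60),("E",.028,.14,-72)]:
    R=lean(-.55,ln);g=mc-.11*u+lat*l+[0,0,z];t=g+.008*R.as_matrix()[:,2]
    print(name,rel(t,R))
shot("w6")
c=camera("top");cv2.imwrite("pics/top6.png",c["img"])
# white scoop mask in wrist view
hsv=cv2.cvtColor(cv2.imread("pics/w6.png"),cv2.COLOR_BGR2HSV);m=((hsv[...,1]<40)&(hsv[...,2]>150)).astype(np.uint8)
n,lab,st,ce=cv2.connectedComponentsWithStats(m);print(st[st[:,4]>300])
use("w6");T_=Ro.from_rotvec(s["tool_rot"]);g=s["tool_pos"]-.008*T_.as_matrix()[:,2]
Q=lean(-.55,20)*lean(-.55,40).inv()
for X in[(-.143,0,.066),(-.058,0,.066),(0,0,.048),(0,.046,.048),(0,-.046,.048),(.046,0,.048),(-.046,0,.048)]:
    print(X,proj(C["w6"],g+Q.apply(Ro.from_euler("z",-.55).apply(np.array(X)-[-.11,0,.066]))).round())
E
```

```text
[ 0.44342705 -0.02156295  0.18954769] [-2.6907077   0.77164948 -0.1364373 ]
A (array([0.0033, 0.0225, 0.0423]), array([-0.178, -0.001, -0.008]))
B (array([0.0033, 0.0222, 0.0526]), array([-0.702,  0.001, -0.009]))
C (array([0.0032, 0.0177, 0.0523]), array([-1.138,  0.003, -0.009]))
D (array([0.0032, 0.009 , 0.0538]), array([-1.4  ,  0.004, -0.008]))
E (array([0.0031, 0.0062, 0.0531]), array([-1.609,  0.005, -0.008]))
[[     0      0    640    400 237458]
 [   277      0    209    280  14365]
 [   242     22     20     43    520]
 [    29     40     83    214   3267]]
(-0.143, 0, 0.066) [326. 345.]
(-0.058, 0, 0.066) [325. 152.]
(0, 0, 0.048) [355.  -9.]
(0, 0.046, 0.048) [273.  15.]
(0, -0.046, 0.048) [488. -49.]
(0.046, 0, 0.048) [ 357. -165.]
(-0.046, 0, 0.048) [353. 119.]
```

Request:
{"method": "drive_tool", "body": {"targets": [{"xyz":[0.001,0.006,0.01],"rot":[-0.05,0,0]},{"xyz":[0.002,0.012,0.02],"rot":[-0.12,0,0]},{"xyz":[0.003,0.018,0.03],"rot":[-0.21,0,0]},{"xyz":[0.003,0.022,0.04],"rot":[-0.31,0,0]},{"xyz":[0.003,0.022,0.045],"rot":[-0.41,0,0]},{"xyz":[0.003,0.022,0.049],"rot":[-0.51,0,0]},{"xyz":[0.003,0.022,0.052],"rot":[-0.61,0,0]},{"xyz":[0.003,0.022,0.053],"rot":[-0.7,0,0]}]}}

```text
time_s: 16.5
tool_pos: [0.4453, -0.0214, 0.1325]
tool_rot: [2.698, -0.769, -0.134]
contact_force: [0.1, -0.4, -2.3]
opening: 0.0132
finger_force: 98.2
```

```bash
python3 - <<'E'
from h import *
s=log();print(s["tool_pos"],s["contact_force"])
u=np.array([np.cos(-.55),np.sin(-.55),0]);l=np.array([-u[1],u[0],0])
mc=np.array([.5358,-.0875,0])
for name,lat,z,ln in[("B",.008,.14,-20),("C",.015,.14,-45),("D",.025,.14,-60),("E",.028,.14,-72)]:
    R=lean(-.55,ln);g=mc-.11*u+lat*l+[0,0,z];t=g+.008*R.as_matrix()[:,2]
    print(name,rel(t,R))
E
```

```text
[ 0.44532884 -0.02144563  0.13247327] [ 0.06216768 -0.35221138 -2.33865494]
B (array([0.0017, 0.0035, 0.0013]), array([-0.003,  0.001, -0.005]))
C (array([ 0.0017,  0.0003, -0.0019]), array([-0.439,  0.002, -0.005]))
D (array([ 0.0016, -0.0073, -0.0064]), array([-0.701,  0.003, -0.004]))
E (array([ 0.0016, -0.009 , -0.0086]), array([-0.91 ,  0.004, -0.004]))
```

Request:
{"method": "drive_tool", "body": {"targets": [{"xyz":[0.001,0.001,0],"rot":[-0.07,0,0]},{"xyz":[0.001,0.001,0],"rot":[-0.14,0,0]},{"xyz":[0.001,0.001,-0.001],"rot":[-0.21,0,0]},{"xyz":[0.001,0.001,-0.001],"rot":[-0.28,0,0]},{"xyz":[0.001,0,-0.002],"rot":[-0.35,0,0]},{"xyz":[0.001,0,-0.002],"rot":[-0.43,0,0]},{"xyz":[0.001,-0.002,-0.003],"rot":[-0.51,0,0]},{"xyz":[0.001,-0.004,-0.004],"rot":[-0.59,0,0]}]}}

```text
time_s: 17.3
tool_pos: [0.4492, -0.0179, 0.135]
tool_rot: [2.139, -0.61, -0.307]
contact_force: [0.1, 0.2, -4.0]
opening: 0.013
finger_force: 98.5
```

```bash
python3 - <<'E'
from h import *
s=log();print(s["tool_pos"],s["contact_force"])
u=np.array([np.cos(-.55),np.sin(-.55),0]);l=np.array([-u[1],u[0],0])
mc=np.array([.5358,-.0875,0])
for name,lat,z,ln in[("D",.025,.14,-60),("E",.028,.14,-72),("F",.03,.14,-78)]:
    R=lean(-.55,ln);g=mc-.11*u+lat*l+[0,0,z];t=g+.008*R.as_matrix()[:,2]
    print(name,rel(t,R),ik(t,R,s["q"]))
E
```

```text
[ 0.44920257 -0.01788075  0.13496724] [ 0.06973551  0.21591131 -4.03587534]
D (array([ 0.0002, -0.0015, -0.0038]), array([-0.113,  0.005, -0.003])) (array([ 0.65865079,  0.29344794, -0.25949073,  0.34610215, -2.01150259,
        0.33984228]), np.float64(1.1102230246251565e-15))
E (array([ 0.0002, -0.0017, -0.0066]), array([-0.322,  0.005, -0.003])) (array([ 0.67055335,  0.42307314, -0.2337873 ,  0.39164345, -2.11616536,
        0.32344213]), np.float64(8.727452094348107e-10))
F (array([ 0.0002, -0.0021, -0.0085]), array([-0.427,  0.005, -0.003])) (array([ 0.6736028 ,  0.48553943, -0.22451726,  0.4141075 , -2.16755153,
        0.31723727]), np.float64(1.609823385706477e-15))
```

Finish to a roll of about 117°, then hold there with a small shake.

Request:
{"method": "drive_tool", "body": {"targets": [{"xyz":[0,-0.001,-0.002],"rot":[-0.06,0,0]},{"xyz":[0,-0.001,-0.004],"rot":[-0.12,0,0]},{"xyz":[0,-0.001,-0.005],"rot":[-0.19,0,0]},{"xyz":[0,-0.002,-0.006],"rot":[-0.26,0,0]},{"xyz":[0,-0.002,-0.007],"rot":[-0.33,0,0]},{"xyz":[0,-0.002,-0.008],"rot":[-0.39,0,0]},{"xyz":[0,-0.002,-0.008],"rot":[-0.42,0,0]},{"xyz":[0,-0.002,-0.008],"rot":[-0.42,0,0]}]}}

```text
time_s: 18.1
tool_pos: [0.4529, -0.0122, 0.1378]
tool_rot: [1.735, -0.496, -0.398]
contact_force: [0.3, -0.0, -3.6]
opening: 0.013
finger_force: 98.8
```

Request:
{"method": "drive_tool", "body": {"targets": [{"xyz":[0,0,0],"rot":[0,0,0]},{"xyz":[0,0,0],"rot":[0,0,0]},{"xyz":[0,0,0],"rot":[0.05,0,0]},{"xyz":[0,0,0],"rot":[-0.02,0,0]},{"xyz":[0,0,0],"rot":[0.05,0,0]},{"xyz":[0,0,0],"rot":[-0.02,0,0]},{"xyz":[0,0,0],"rot":[0,0,0]},{"xyz":[0,0,0],"rot":[0,0,0]}]}}

```text
time_s: 18.9
tool_pos: [0.4536, -0.0121, 0.1398]
tool_rot: [1.74, -0.499, -0.395]
contact_force: [0.8, 0.6, -1.3]
opening: 0.0133
finger_force: 98.7
```

```bash
python3 - <<'E'
from h import *
from station import camera
import cv2
s=log();print(s["time_s"],s["tool_pos"],s["contact_force"])
print((lean(-.55,0).inv()*Ro.from_rotvec(s["tool_rot"])).as_rotvec())
c=camera("top")["img"];d=camera("scene")["img"];shot("w7")
cv2.imwrite("pics/top7.png",c);cv2.imwrite("pics/scene7.png",d)
E
```

```text
18.9 [ 0.45356061 -0.01214996  0.13983813] [ 0.8427988   0.6490917  -1.31550576]
[-1.34846582 -0.00223838  0.00735474]
```

```bash
python3 - <<'E'
from h import *
s=log()
u=np.array([np.cos(-.55),np.sin(-.55),0]);l=np.array([-u[1],u[0],0])
mc=np.array([.5358,-.0875,0])
p0=r0=None
for lat,z,ln in[(.02,.18,-20),(0.05,.205,15)]:
    R=lean(-.55,ln);g=mc-.11*u+lat*l+[0,0,z];t=g+.008*R.as_matrix()[:,2]
    print(rel(t,R,p0,r0));p0,r0=t,R
g=np.array([.4567,.2135,.11]);R=lean(-.55,40);t=g+.008*R.as_matrix()[:,2];print(rel(t,R,p0,r0))
E
```

```text
(array([-0.0003,  0.0327, -0.0033]), array([ 1.001,  0.003, -0.007]))
(array([ 0.    , -0.0242, -0.0352]), array([ 0.611, -0.   ,  0.   ]))
(array([-0.1148, -0.1384,  0.1338]), array([ 0.436, -0.   , -0.   ]))
```

Request:
{"method": "drive_tool", "body": {"targets": [{"xyz":[0,0.008,0],"rot":[0.11,0,0]},{"xyz":[0,0.016,-0.001],"rot":[0.24,0,0]},{"xyz":[0,0.024,-0.002],"rot":[0.37,0,0]},{"xyz":[0,0.03,-0.003],"rot":[0.5,0,0]},{"xyz":[0,0.033,-0.003],"rot":[0.63,0,0]},{"xyz":[0,0.033,-0.003],"rot":[0.76,0,0]},{"xyz":[0,0.033,-0.003],"rot":[0.89,0,0]},{"xyz":[0,0.033,-0.003],"rot":[1.0,0,0]}]}}

```text
time_s: 19.85
tool_pos: [0.451, -0.0156, 0.1736]
tool_rot: [2.697, -0.772, -0.13]
contact_force: [-0.0, -0.3, -2.6]
opening: 0.0131
finger_force: 98.5
```

Request:
{"method": "drive_tool", "body": {"targets": [{"xyz":[0,-0.002,-0.004],"rot":[0.06,0,0]},{"xyz":[0,-0.005,-0.009],"rot":[0.15,0,0]},{"xyz":[0,-0.009,-0.015],"rot":[0.24,0,0]},{"xyz":[0,-0.013,-0.021],"rot":[0.33,0,0]},{"xyz":[0,-0.017,-0.026],"rot":[0.42,0,0]},{"xyz":[0,-0.021,-0.031],"rot":[0.51,0,0]},{"xyz":[0,-0.024,-0.035],"rot":[0.58,0,0]},{"xyz":[0,-0.024,-0.035],"rot":[0.61,0,0]}]}}

```text
time_s: 20.65
tool_pos: [0.4688, 0.0132, 0.1977]
tool_rot: [-2.779, 0.795, -0.107]
contact_force: [-0.4, -1.3, -1.9]
opening: 0.0134
finger_force: 98.1
```

```bash
python3 - <<'E'
from h import *
s=log();print(s["tool_pos"],s["contact_force"])
g=np.array([.4567,.2135,.12]);R=lean(-.55,40);t=g+.008*R.as_matrix()[:,2];print(rel(t,R))
E
```

```text
[0.46878132 0.01318177 0.19770743] [-0.39319239 -1.31233119 -1.90688615]
(array([-0.1165, -0.1416,  0.124 ]), array([ 0.439, -0.006, -0.006]))
```

Request:
{"method": "drive_tool", "body": {"targets": [{"xyz":[-0.006,-0.008,0.002],"rot":[0.02,0,0]},{"xyz":[-0.022,-0.03,0.009],"rot":[0.08,0,0]},{"xyz":[-0.044,-0.061,0.018],"rot":[0.17,0,0]},{"xyz":[-0.066,-0.092,0.027],"rot":[0.26,0,0]},{"xyz":[-0.088,-0.122,0.036],"rot":[0.34,-0.003,-0.003]},{"xyz":[-0.105,-0.146,0.05],"rot":[0.4,-0.006,-0.006]},{"xyz":[-0.116,-0.156,0.07],"rot":[0.439,-0.006,-0.006]},{"xyz":[-0.116,-0.151,0.09],"rot":[0.439,-0.006,-0.006]}]}}

```text
time_s: 21.45
tool_pos: [0.4584, 0.2203, 0.1463]
tool_rot: [-2.37, 0.663, -0.238]
contact_force: [0.5, 0.9, -2.9]
opening: 0.0133
finger_force: 98.2
```

```bash
python3 - <<'E'
from h import *
from station import camera
import cv2
s=log();print(s["tool_pos"],s["contact_force"])
g=np.array([.4567,.2135,.066]);R=lean(-.55,40);t=g+.008*R.as_matrix()[:,2];print(rel(t,R))
a=camera("top")["img"];b=camera("scene")["img"];shot("w8");w=cv2.imread("pics/w8.png")
r=lambda im,w_,h_:cv2.resize(im,(w_,h_),interpolation=cv2.INTER_CUBIC)
out=np.vstack([np.hstack([r(a[90:240,280:440],400,375),r(b[155:275,230:420],400,375)]),np.hstack([r(w,360,225),r(a[130:230,180:300],270,225),np.zeros((225,170,3),np.uint8)])])
cv2.imwrite("pics/m8.png",out);cv2.imwrite("pics/top8.png",a);cv2.imwrite("pics/scene8.png",b)
E
```

```text
[0.45837546 0.22030029 0.1462528 ] [ 0.54852548  0.85581476 -2.90573817]
(array([0.0023, 0.0565, 0.0653]), array([0.003, 0.005, 0.002]))
```

View pics/m8.png

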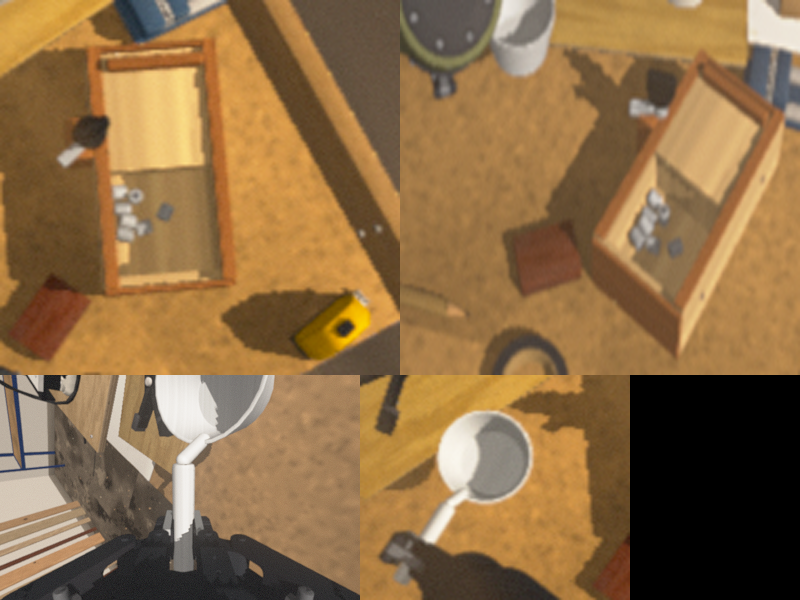

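The bushings lie in the bay, the scoop looks empty, the lid is open, and the tape and offcut haven't moved. Now set the scoop down.

Request:
{"method": "drive_tool", "body": {"targets": [{"xyz":[0,0.005,0.006],"rot":[0,0,0]},{"xyz":[0.001,0.014,0.016],"rot":[0,0,0]},{"xyz":[0.001,0.024,0.028],"rot":[0,0,0]},{"xyz":[0.002,0.034,0.039],"rot":[0.003,0.005,0.002]},{"xyz":[0.002,0.042,0.048],"rot":[0.003,0.005,0.002]},{"xyz":[0.002,0.047,0.054],"rot":[0.003,0.005,0.002]},{"xyz":[0.002,0.05,0.058],"rot":[0.003,0.005,0.002]},{"xyz":[0.002,0.05,0.058],"rot":[0.003,0.005,0.002]}]}}

```text
time_s: 22.4
tool_pos: [0.461, 0.2161, 0.0704]
tool_rot: [-2.366, 0.671, -0.246]
contact_force: [-0.2, -0.4, -2.4]
opening: 0.0134
finger_force: 98.1
```

```bash
python3 - <<'E'
from h import *
s=log();print(s["tool_pos"],s["contact_force"])
print(rel((.459,.218,.0605),lean(-.55,40)),(lean(-.55,40).inv()*Ro.from_rotvec(s["tool_rot"])).as_rotvec())
E
```

```text
[0.46098109 0.2161121  0.07044931] [-0.2278097  -0.37576176 -2.40249755]
(array([-0.0027,  0.006 ,  0.008 ]), array([ 0.   , -0.003, -0.002])) [-0.00048509  0.00326945  0.0017782 ]
```

Original grip height was 0.0601; lower the last 10 mm slowly.

Request:
{"method": "drive_tool", "body": {"targets": [{"xyz":[0,0.001,0.001],"rot":[0,0,0]},{"xyz":[0,0.002,0.002],"rot":[0,0,0]},{"xyz":[0,0.003,0.0035],"rot":[0,0,0]},{"xyz":[0,0.004,0.005],"rot":[0,0,0]},{"xyz":[0,0.005,0.006],"rot":[0,0,0]},{"xyz":[0,0.006,0.007],"rot":[0,0,0]},{"xyz":[0,0.0064,0.0077],"rot":[0,0,0]},{"xyz":[0,0.0064,0.0077],"rot":[0,0,0]}]}}

```text
time_s: 23.2
tool_pos: [0.4613, 0.2164, 0.0615]
tool_rot: [-2.365, 0.67, -0.247]
contact_force: [0.0, 0.6, -0.8]
opening: 0.013
finger_force: 98.3
```

Request:
{"method": "drive_tool", "body": {"targets": [{"xyz":[0,0.0003,0.0004],"rot":[0,0,0]},{"xyz":[0,0.0006,0.0008],"rot":[0,0,0]},{"xyz":[0,0.001,0.0012],"rot":[0,0,0]},{"xyz":[0,0.001,0.0012],"rot":[0,0,0]},{"xyz":[0,0.001,0.0012],"rot":[0,0,0]},{"xyz":[0,0.001,0.0012],"rot":[0,0,0]},{"xyz":[0,0.001,0.0012],"rot":[0,0,0]},{"xyz":[0,0.001,0.0012],"rot":[0,0,0]}]}}

```text
time_s: 24.0
tool_pos: [0.4615, 0.2166, 0.0603]
tool_rot: [-2.364, 0.67, -0.248]
contact_force: [-2.0, 3.0, 3.9]
opening: 0.0131
finger_force: 98.6
```

Request:
{"method": "drive_tool", "body": {"targets": [{"xyz":[0,0,0],"rot":[0,0,0]},{"xyz":[0,0,0],"rot":[0,0,0]},{"xyz":[0,0,0],"rot":[0,0,0]},{"xyz":[0,0,0],"rot":[0,0,0]},{"xyz":[0,0,0],"rot":[0,0,0]},{"xyz":[0,0,0],"rot":[0,0,0]},{"xyz":[0,0,0],"rot":[0,0,0]},{"xyz":[0,0,0],"rot":[0,0,0]}], "claw": 0.6}}

```text
time_s: 24.8
tool_pos: [0.4612, 0.2163, 0.0596]
tool_rot: [-2.366, 0.671, -0.247]
contact_force: [-0.7, -0.6, -0.4]
opening: 0.051
finger_force: 0.0
```

Request:
{"method": "drive_tool", "body": {"targets": [{"xyz":[0,0,-0.005],"rot":[0,0,0]},{"xyz":[0,0,-0.015],"rot":[0,0,0]},{"xyz":[0,0,-0.03],"rot":[0,0,0]},{"xyz":[0,0,-0.05],"rot":[0,0,0]},{"xyz":[0,0,-0.075],"rot":[0,0,0]},{"xyz":[0,0,-0.1],"rot":[0,0,0]},{"xyz":[0,0,-0.125],"rot":[0,0,0]},{"xyz":[0,0,-0.14],"rot":[0,0,0]}]}}

```text
time_s: 25.6
tool_pos: [0.4135, 0.1387, 0.17]
tool_rot: [-2.363, 0.67, -0.251]
contact_force: [-0.3, -0.3, 0.4]
opening: 0.0513
finger_force: 0.0
```

```bash
python3 - <<'E'
from h import *
from station import camera
import cv2
s=log();print(s["time_s"],s["tool_pos"],s["contact_force"])
for n in("top","scene"):
    a=camera(n)["img"];o=cv2.imread(f"pics/{n}0.png");cv2.imwrite(f"pics/{n}9.png",a)
    x0,y0,x1,y1={"top":(200,145,270,225),"scene":(230,155,310,205)}[n]
    for nm,im in(("before",o),("after",a)):
        h=cv2.cvtColor(im,cv2.COLOR_BGR2HSV)[y0:y1,x0:x1];m=((h[...,1]<60)&(h[...,2]>150)).astype(np.uint8)
        k,lab,st,ce=cv2.connectedComponentsWithStats(m);i=1+st[1:,4].argmax();print(n,nm,st[i]+[x0,y0,0,0,0],ce[i])
    if n=="top": # bystanders
        for nm,(a0,b0,a1,b1) in dict(tape=(392,200,435,240),off=(283,198,320,236)).items():
            print(nm,[round(float(v),2) for v in cv2.phaseCorrelate(np.float32(cv2.cvtColor(o,6))[b0:b1,a0:a1],np.float32(cv2.cvtColor(a,6))[b0:b1,a0:a1])[0]])
E
```

```text
25.6 [0.41349759 0.1386708  0.17000002] [-0.27127649 -0.27609967  0.41274971]
top before [207 153  54  69 686] [30.29883382 36.24344023]
top after [208 152  54  70 762] [31.49868766 34.70734908]
tape [0.55, -0.07]
off [0.01, -0.07]
scene before [236 164  70  33 769] [47.78283485 23.56306892]
scene after [286 164  19  13 138] [63.63043478 13.83333333]
```

```bash
python3 -c "
from station import hand_in
print(hand_in())"
```

```text
the job is handed in; nothing more can be done
None
```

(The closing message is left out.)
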